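Third hand at the peg rack

TASK

One peg block has come off the low peg rack on the bench: stand it upright on the empty steel ledge, in the middle of it, with its peg pointing outwards and its flat back against the board. Keep hold of it and press it squarely against the board with a steady push of about 10 newtons so that I can drive the screws in from behind; finish while still holding and pressing, do not let go. Leave the jars, dish, can, screwdriver and offcut where they are.

Things in the scene. Friction and masses are not known exactly. Their poses are not given: they have to be found in the camera images.
- peg_block: The only loose peg block, pale wood, 60 to 120 g, upright on the bench: 32 mm thick (its x), 44 mm wide (y), 70 mm high (z). Origin: centre of the block's underside. A round peg, 18 mm thick with a 24 mm ball end, sticks out 57 mm from the front face (-x side), starting 28 mm up; the flat back is its +x side. The two 32 x 70 mm side faces (+y, -y) are clear to grip from above.
- peg_tip (a point): Centre of the ball at the end of the loose block's peg: 61 mm in front of (-x) the block's origin and 38 mm above it.
- rack: Low wooden peg rack, fixed and rigid: a board 320 mm long (its y), 22 mm thick, 25 to 135 mm above the bench, feet behind it. Origin: on the bench below the middle of the board's front face. -x is its front; +x points into the board, the way to press. Of its places at y = -100, 0, 100 mm two have finished peg blocks (tops 145 mm up, pegs reach 89 mm out), any one has only an empty ledge.
- ledge: The rack's empty steel ledge, fixed: 50 mm wide (its y), only 16 mm deep (x), 4 mm thick, top 75 mm above the bench. Origin: middle of the rear edge of its top face, in the plane of the board's front face. Axes as the rack's: +x into the board, z up. A block in place has its origin at x -16 mm, y 0, z 0 here and overhangs it by half, so it topples if let go. Weight leant on the ledge makes friction that eats some of the push.
- jar_big: Glass jar with a steel lid, 84 mm across, 125 mm high, loose. Origin: centre of its underside. Leave alone.
- jar_small: Smaller glass jar with a steel lid, 72 mm across, 95 mm high, loose. Origin: centre of its underside. Leave alone.
- dish: Grey ceramic dish, 150 mm across, 35 mm high, loose. Origin: centre of its underside. Leave alone.
- can: Empty aluminium can, 66 mm across, 115 mm high, loose. Origin: centre of its underside. Leave alone.
- screwdriver: Screwdriver lying on the bench behind the rack. Leave alone.
- offcut: Plain wooden offcut lying flat, 90 x 28 x 18 mm, no peg. Origin: centre of its underside. Leave alone.

How it is judged:
On the way:
1. the peg block rests upright on the empty ledge (contact force between peg_block and ledge above 0.2 N and angle between peg_block's own z axis and vertical below 0.15 rad and z of peg_block in the frame of ledge between -0.003 and 0.004 m and y of peg_block in the frame of ledge between -0.015 and 0.015 m and x of peg_block in the frame of ledge between -0.035 and -0.012 m), for 0.2 s.
At the end, for the whole second after the job is handed in: Through the last second the robot holds the block and presses it on the board with 5 to 17 N, at rest: on the ledge (3 mm), within 8 mm of its middle, back against the board (2.5 mm), upright and square within 0.06 rad, peg outwards (contact force between peg_block and rack between 5 and 17 N and contact force between the fingers and peg_block above 1 N and angle between peg_block's own z axis and vertical below 0.06 rad and angle between the y axis of peg_block and the y axis of ledge, either way round below 0.06 rad and x of peg_tip in the frame of ledge below -0.06 m and linear speed of peg_block below 0.01 m/s and x of peg_block in the frame of ledge between -0.0185 and -0.0135 m and y of peg_block in the frame of ledge between -0.008 and 0.008 m and z of peg_block in the frame of ledge between -0.0025 and 0.003 m); the arm keeps its last pose, push and grip.
It fails at once if a jar, the dish, the can, the screwdriver or the offcut is shifted by more than 30 mm (distance of any of jar_big, jar_small, dish, can, screwdriver, offcut from where it was at the start of the episode above 0.03 m).
It also fails if it takes over 48 s, if anything falls off the work surface, if the arm or the gripper's body presses on something with over 40 N, if the wrist force passes 120 N, or if a joint passes its speed limit or range.

ROBOT

A 6-joint arm with a two-finger parallel gripper is mounted at the origin on the work surface. World frame = base frame: x ahead of the robot, y to its left, z up, the work surface at z = 0. Lengths are in m, angles in rad, forces in N, time in s.
With the tool pointing down it reaches from about 0.3 to 0.95 m from the base axis. Payload 3.1 kg.
Tool frame: the origin (TCP) lies midway between the tips of the shut fingers; the grasp point (between the pads) lies grip_depth behind it (grip_depth is the distance from the TCP to the grasp point, in m); z points along the fingers, x is the direction in which the jaws open and shut, and the axes are right-handed (so a half turn about z gives the same grasp; the last joint's range is limited). The gripper opens to 85 mm and grips with 20 to 120 N. Pads are 22 mm wide; open, the fingers measure 114 mm over their backs; the gripper's body (76 mm by 85 mm) begins 54 mm behind the grasp point. The pads swing forward as they close: fully open they stand 13 mm farther back than shut.
Start: joints at [-1.401, 0.308, 1.634, -0, 1.2, -0.07], TCP at [0.148, -0.607, 0.231] pointing down, gripper open.
Joint ranges: [-3.06, 3.06], [-0.79, 1.96], [0.05, 2.63], [-1.19, 4.34], [0.05, 2.64], [-2.94, 2.94]. Speed limits (rad/s): [2.79, 2.79, 3.14, 3.14, 3.14, 3.14].

INTERFACE

Orientations are given as a 3x3 rotation matrix whose columns are the frame's x, y, z axes.
In Python, from cell import * gives the robot as it stands.
- The arm moves only by the tool play_rows, never from a script. Its argument "rows" is a list of rows, each an object of numbers: "tx", "ty", "tz": the shift along the world's x, y, z in m; "wx", "wy", "wz": the turn, a rotation vector about the world's x, y, z in degrees; "hand": the opening, from 0 (shut) to 1 (fully open). In form: [{"tx": .., "ty": .., "tz": .., "wx": .., "wy": .., "wz": .., "hand": ..}, ...]. A call has 1 to 10 rows; each row is the pose to reach, as a shift and turn from the pose commanded when the call began; what a row does not reach only later rows make up. A row lasts 1/10 s, in which the tool goes at most 50 mm and 8.59 degrees, less where a joint would pass 70% of its speed; a pose out of reach is approached as far as the arm can. A call with a gripper value outside its range is refused whole. The fingers move at their own pace and stop on an object; the grip force is fixed at half the most. Time passes only in rows, so rows that repeat a pose let the fingers close. It gives the time, the measured TCP pose, the force and the opening at its end, in the units of the state.
- get_state(): the state, without advancing time (a new reading comes with each control period).
- snapshot(name): name is "scene" or "side" or "wrist"; returns a dict with "frame" (384x512x3 uint8, red, green, blue), "fx", "fy", "cx", "cy" (pixels), "R" (3x3) and "t" (3): a world point X has camera coordinates R X + t; the wrist camera has in their place "T_tool_cam" (4x4, takes a point from camera to tool coordinates, whose origin is the TCP and whose axes are the tool frame's). Camera axes: x right, y down, z forward; pixel columns grow to the right and rows downward; lengths in m; the calibration is good to about 2 mm. A picture is of the moment at which its call begins: read the wrist's pose just before it. There is no depth.
- job_done(): hands the job in, once; it reports no verdict.
The state is a dict: "clock": time; "q": joint angles; "qvel": joint speeds; "tau": joint torques, N m; "position": TCP position; "ee_rot": TCP orientation; "wrist_force": force on the tool from outside, world axes, zero at the start; "moment": the same for the moment, N m; "width": opening from 0.0 (shut) to 1.0 (fully open).
Only numpy, scipy, OpenCV 4.12 (cv2) and the standard library are available. Lean on these libraries where they do the work, as an engineer would, in place of code of your own. Each camera call takes 0.05 s, during which the arm holds its last target.

## Working session

There is one attempt and no reset: what is moved stays moved. The work goes in short steps, Python scripts to look and compute and a tool call to move; the robot and the scene stay as the last step left them, time stands still between calls to the robot, and variables do not carry over. Pictures are saved under pics/ and viewed, and the job is handed in when it is done.

Besides the shell and the picture viewer there is one more tool, called after "Emit:" as name([rows], argument=value, ...), one row to a line, values as JSON. play_rows: Moves the arm, as the interface text tells. Its arguments: {"type":"object","properties":{"rows":{"type":"array"}},"required":["rows"]}

```bash
mkdir -p pics; ls
python3 - <<'E'
from cell import *
import cv2,json,numpy as np
s=get_state(); print({k:np.round(v,3).tolist() for k,v in s.items()})
for n in ["scene","side","wrist"]:
    d=snapshot(n); cv2.imwrite(f"pics/{n}0.png",d["frame"][:,:,::-1])
    np.save(f"{n}0.npy",d,allow_pickle=True)
    print(n,{k:np.round(v,4).tolist() for k,v in d.items() if k!="frame"})
E
```

```text
pics
{'clock': 0.0, 'q': [-1.401, 0.309, 1.635, -0.0, 1.2, -0.07], 'qvel': [-0.002, 0.0, 0.001, -0.0, 0.0, 0.001], 'tau': [-0.0, -41.525, -27.666, -0.0, 0.01, -0.0], 'position': [0.148, -0.606, 0.23], 'ee_rot': [[0.237, -0.971, -0.0], [-0.971, -0.237, 0.002], [-0.002, -0.0, -1.0]], 'wrist_force': [0.146, -0.632, 0.3], 'moment': [0.009, -0.015, 0.009], 'width': 0.999}
scene {'fx': 372.34, 'fy': 372.34, 'cx': 255.883, 'cy': 188.9839, 'R': [[-0.2521, 0.9677, -0.004], [0.8161, 0.2104, -0.5382], [-0.52, -0.1389, -0.8428]], 't': [0.1012, -0.4324, 1.4814]}
side {'fx': 354.8381, 'fy': 354.8381, 'cx': 253.4249, 'cy': 190.5162, 'R': [[0.9834, -0.1812, 0.0129], [-0.1136, -0.669, -0.7345], [0.1417, 0.7208, -0.6785]], 't': [-0.5517, 0.133, 0.9191]}
wrist {'fx': 309.8889, 'fy': 309.8889, 'cx': 250.4007, 'cy': 195.858, 'T_tool_cam': [[1.0, 0.001, -0.0002, 0.0007], [-0.0009, 0.9566, 0.2915, -0.0734], [0.0004, -0.2915, 0.9566, -0.1422], [0.0, 0.0, 0.0, 1.0]]}
```

View pics/scene0.png

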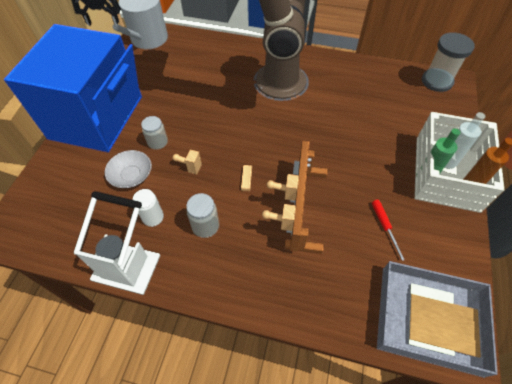

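View pics/side0.png

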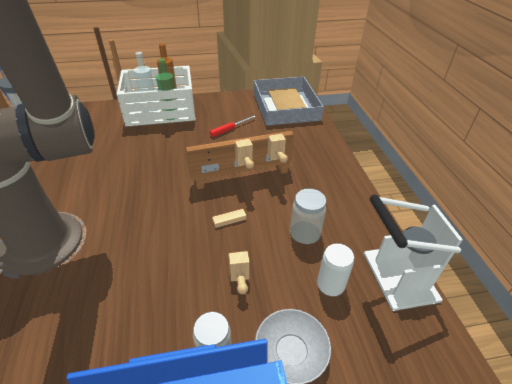

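View pics/wrist0.png

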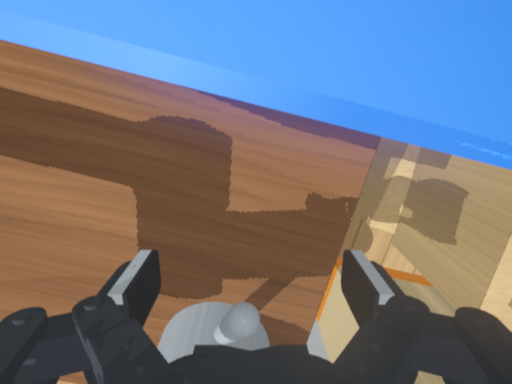

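Run:
```python
import cv2
a=cv2.imread("pics/scene0.png")
cv2.imwrite("pics/s_rack.png",cv2.resize(a[135:260,230:340],None,fx=6,fy=6*0.79,interpolation=cv2.INTER_CUBIC))
cv2.imwrite("pics/s_block.png",cv2.resize(a[140:180,165:215],None,fx=12,fy=12,interpolation=cv2.INTER_CUBIC))
b=cv2.imread("pics/side0.png")
cv2.imwrite("pics/d_rack.png",cv2.resize(b[125:200,180:300],None,fx=6,fy=6,interpolation=cv2.INTER_CUBIC))
cv2.imwrite("pics/d_block.png",cv2.resize(b[240:300,215:265],None,fx=10,fy=10,interpolation=cv2.INTER_CUBIC))
```

```text
(no output)
```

View pics/s_rack.png

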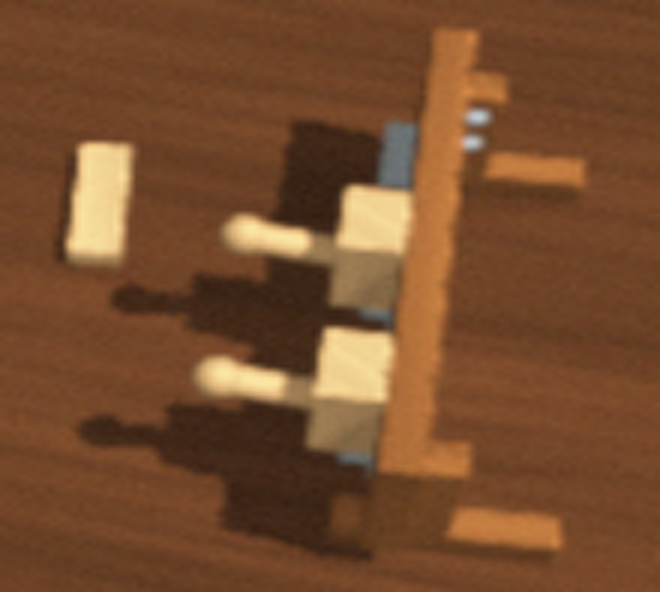

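View pics/s_block.png

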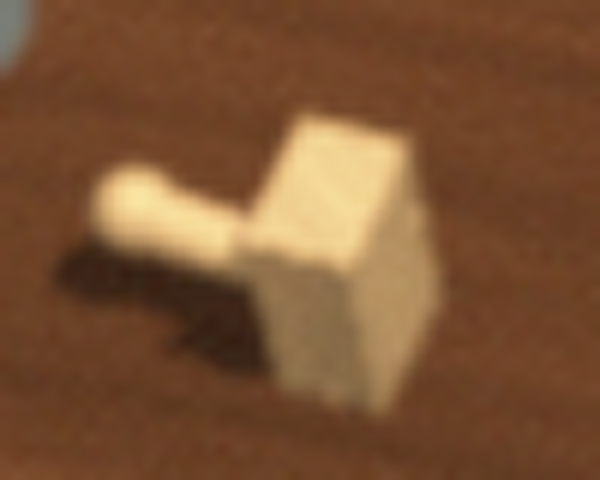

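View pics/d_rack.png

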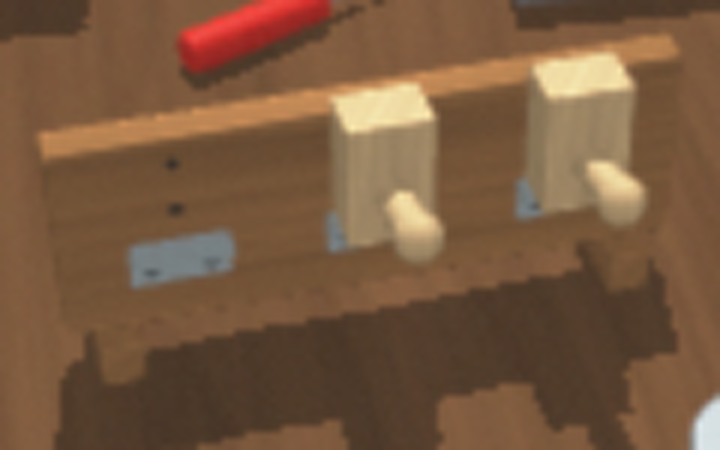

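View pics/d_block.png

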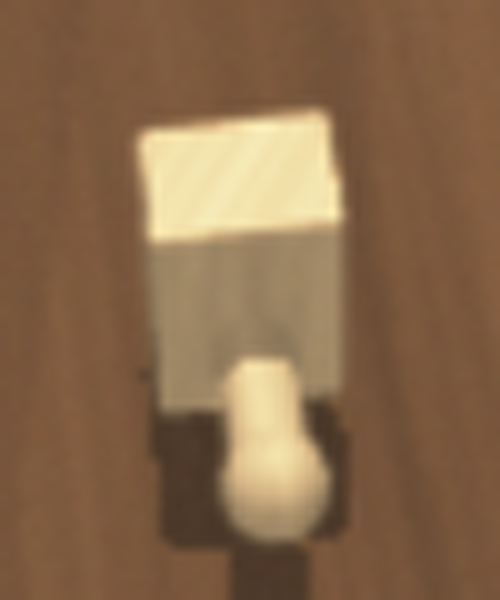

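```bash
cat > fit.py <<'E'
import numpy as np
from scipy.optimize import least_squares
D={n:np.load(f"{n}0.npy",allow_pickle=True).item() for n in["scene","side"]}
def proj(n,X):
    d=D[n];c=np.asarray(X)@d["R"].T+d["t"];return np.c_[d["fx"]*c[:,0]/c[:,2]+d["cx"],d["fy"]*c[:,1]/c[:,2]+d["cy"]]
def pix(u,off,sc): return (np.array(u)+.5)/np.array(sc)-.5+np.array(off)
def W(p,P):
    c,s=np.cos(p[2]),np.sin(p[2]);P=np.array(P)
    return np.c_[p[0]+c*P[:,0]-s*P[:,1],p[1]+s*P[:,0]+c*P[:,1],P[:,2]]
def fit(obs,p0,names=("scene","side")):
    f=lambda p:np.concatenate([(proj(n,W(p,obs[n][0]))-obs[n][1]).ravel() for n in names])
    r=least_squares(f,p0,loss="soft_l1");return r.x,f(r.x)
F,B,h=-.016,.016,.022
blk={"scene":([[F,h,.07],[B,h,.07],[B,-h,.07],[F,-h,.07],[F,-h,0],[B,-h,0],[B,h,0],[-.061,0,.038]],
 pix([(302,115),(410,138),(345,268),(240,240),(280,388),(378,412),(438,300),(132,205)],(165,140),12)),
"side":([[B,h,.07],[B,-h,.07],[F,-h,.07],[F,h,.07],[F,h,0],[F,-h,0],[-.061,0,.038]],
 pix([(140,132),(325,112),(342,220),(150,240),(162,410),(340,392),(275,488)],(215,240),10))}
o=[0,.0]
def bt(y):return[[0,y+h,.145],[0,y-h,.145],[-.032,y-h,.145],[-.032,y+h,.145],[-.077,y,.113]]
rk={"side":([[0,.16,.135],[0,-.16,.135],[.022,.16,.135]]+bt(0)+bt(-.1)+[[0,.125,.075],[0,.075,.075],[-.016,.075,.072],[-.016,.125,.072]],
 pix([(42,158),(680,60),(40,133),(332,98),(420,85),(436,122),(345,132),(417,235),(530,65),(620,53),(634,88),(540,97),(622,198),(130,250),(232,232),(235,268),(135,288)],(180,125),6)),
"scene":([[0,.16,.135],[0,-.16,.135],[.022,.16,.135]]+[bt(0)[i] for i in(3,0,1,2,4)]+[bt(-.1)[i] for i in(3,0,1,2,4)],
 pix([(435,30),(380,470),(480,32),(345,185),(412,192),(403,255),(335,247),(243,233),(325,327),(395,333),(385,400),(315,393),(217,376)],(230,135),(6,4.74)))}
if __name__=="__main__":
  for nm,ob,p0 in(("block",blk,[.3,-.3,1.5]),("rack",rk,[.4,0,1.5])):
    for ns in(("scene","side"),("scene",),("side",)):
        p,r=fit(ob,p0,ns);print(nm,ns,np.round(p,4),"rms px",np.sqrt((r**2).mean()).round(2),"max",abs(r).max().round(2))
E
python3 fit.py
```

```text
block ('scene', 'side') [ 0.4917 -0.188   1.5239] rms px 0.47 max 1.09
block ('scene',) [ 0.4924 -0.1894  1.5177] rms px 0.29 max 0.49
block ('side',) [ 0.4912 -0.1869  1.5323] rms px 0.36 max 0.77
rack ('scene', 'side') [0.5562 0.1632 1.6798] rms px 0.62 max 2.28
rack ('scene',) [0.557  0.1631 1.6788] rms px 0.35 max 0.82
rack ('side',) [0.5558 0.1636 1.6831] rms px 0.74 max 2.26
```

Run:
```python
from fit import *
import cell
print([n for n in dir(cell) if n[0]!='_'], getattr(cell,'grip_depth',None))
print(proj("scene",[[.148,-.607,.231],[.3,-.4,.231],[.4917,-.188,.1],[.4585,.1364,.145]]).round())
```

```text
['IKError', 'get_state', 'grip_depth', 'job_done', 'snapshot'] 0.0187
[[105.  27.]
 [142.  65.]
 [190. 149.]
 [295. 153.]]
```

Run:
```python
from fit import *
def bp(n,u,z):
    d=D[n];r=d["R"].T@np.array([(u[0]-d["cx"])/d["fx"],(u[1]-d["cy"])/d["fy"],1]);c=-d["R"].T@d["t"]
    return (c+r*(z-c[2])/r[2]).round(3)
for z in(.0,):
  print([bp("scene",u,z) for u in((95,145),(140,95))])
for z in(.15,.2,.25):
  print(z,[bp("scene",u,z) for u in((128,35),(75,87),(5,78))],[bp("side",u,z) for u in((267,340),(110,352))])
```

```text
[array([ 0.485, -0.562,  0.   ]), array([ 0.216, -0.511,  0.   ])]
0.15 [array([ 0.07 , -0.583,  0.15 ]), array([ 0.373, -0.634,  0.15 ]), array([ 0.392, -0.889,  0.15 ])] [array([ 0.504, -0.42 ,  0.15 ]), array([ 0.253, -0.395,  0.15 ])]
0.2 [array([ 0.132, -0.537,  0.2  ]), array([ 0.418, -0.586,  0.2  ]), array([ 0.436, -0.826,  0.2  ])] [array([ 0.498, -0.442,  0.2  ]), array([ 0.268, -0.419,  0.2  ])]
0.25 [array([ 0.194, -0.492,  0.25 ]), array([ 0.463, -0.538,  0.25 ]), array([ 0.48 , -0.763,  0.25 ])] [array([ 0.491, -0.464,  0.25 ]), array([ 0.283, -0.443,  0.25 ])]
```

Emit:
play_rows([
  {"tz":0.05},
  {"tz":0.1},
  {"tz":0.11,"ty":0.045,"wz":6},
  {"tz":0.11,"tx":0.03,"ty":0.08,"wz":14},
  {"tz":0.11,"tx":0.06,"ty":0.12,"wz":22},
  {"tz":0.11,"tx":0.09,"ty":0.16,"wz":30},
  {"tz":0.11,"tx":0.12,"ty":0.2,"wz":38},
  {"tz":0.11,"tx":0.15,"ty":0.24,"wz":46},
  {"tz":0.11,"tx":0.18,"ty":0.28,"wz":54},
  {"tz":0.11,"tx":0.21,"ty":0.32,"wz":62},
])

```text
validation failed for argument at $.ro...
```

Emit:
play_rows([
  {"tx":0.03,"ty":0.02,"wz":4,"tz":-0.01},
  {"tx":0.07,"ty":0.04,"wz":8,"tz":-0.04},
  {"tx":0.1,"ty":0.05,"wz":11,"tz":-0.08},
  {"tx":0.11,"ty":0.06,"wz":11.6,"tz":-0.12},
  {"tx":0.12,"ty":0.08,"wz":11.6,"tz":-0.13},
  {"tx":0.13,"ty":0.095,"wz":11.6,"tz":-0.14},
  {"tx":0.134,"ty":0.1,"wz":11.6,"tz":-0.14},
  {"tx":0.134,"ty":0.1,"wz":11.6,"tz":-0.14},
])

```text
validation failed for argument at $.ro...
```

Run:
```python
from cell import *
import cv2,numpy as np
s=get_state(); print({k:np.round(v,4).tolist() for k,v in s.items()})
d=snapshot("wrist"); cv2.imwrite("pics/w1.png",d["frame"][:,:,::-1]); d["s"]=s; np.save("w1.npy",d,allow_pickle=True)
```

```text
{'clock': 0.15, 'q': [-1.4007, 0.3089, 1.6349, 0.0, 1.1997, -0.0697], 'qvel': [0.0008, -0.0038, -0.0047, 0.0008, 0.0003, 0.0002], 'tau': [-0.0002, -41.5803, -27.7147, -0.0002, 0.006, 0.0], 'position': [0.1483, -0.6065, 0.2303], 'ee_rot': [[0.2375, -0.9714, -0.0003], [-0.9714, -0.2375, 0.0018], [-0.0018, -0.0001, -1.0]], 'wrist_force': [-0.2092, -0.4859, -0.4113], 'moment': [0.0256, 0.0624, -0.042], 'width': 0.9985}
```

View pics/w1.png

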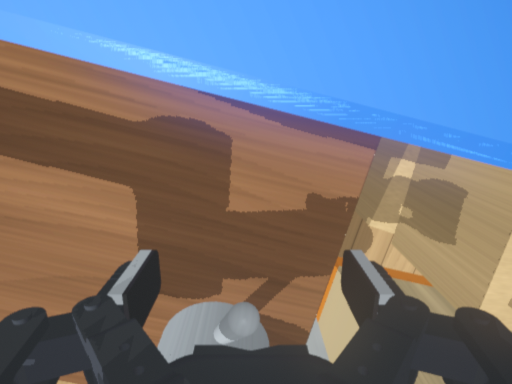

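Emit:
play_rows([
  {"tx":0,"ty":0,"tz":0.05,"wx":0,"wy":0,"wz":0,"hand":1},
  {"tx":0,"ty":0,"tz":0.1,"wx":0,"wy":0,"wz":0,"hand":1},
  {"tx":0,"ty":0.045,"tz":0.11,"wx":0,"wy":0,"wz":6,"hand":1},
  {"tx":0.03,"ty":0.08,"tz":0.11,"wx":0,"wy":0,"wz":14,"hand":1},
  {"tx":0.06,"ty":0.12,"tz":0.11,"wx":0,"wy":0,"wz":22,"hand":1},
  {"tx":0.09,"ty":0.16,"tz":0.11,"wx":0,"wy":0,"wz":30,"hand":1},
  {"tx":0.12,"ty":0.2,"tz":0.11,"wx":0,"wy":0,"wz":38,"hand":1},
  {"tx":0.15,"ty":0.24,"tz":0.11,"wx":0,"wy":0,"wz":46,"hand":1},
  {"tx":0.18,"ty":0.28,"tz":0.11,"wx":0,"wy":0,"wz":54,"hand":1},
  {"tx":0.21,"ty":0.32,"tz":0.11,"wx":0,"wy":0,"wz":62,"hand":1},
])

```text
clock: 1.2
position: [0.3591, -0.2853, 0.3413]
ee_rot: [[0.97, -0.241, 0.001], [-0.241, -0.97, -0.0], [0.001, 0.0, -1.0]]
wrist_force: [0.2, -0.1, 0.1]
width: 0.997
```

Emit:
play_rows([
  {"tx":0.03,"ty":0.02,"tz":-0.02,"wx":0,"wy":0,"wz":4,"hand":1},
  {"tx":0.06,"ty":0.04,"tz":-0.05,"wx":0,"wy":0,"wz":8,"hand":1},
  {"tx":0.09,"ty":0.06,"tz":-0.085,"wx":0,"wy":0,"wz":11.2,"hand":1},
  {"tx":0.115,"ty":0.08,"tz":-0.115,"wx":0,"wy":0,"wz":11.2,"hand":1},
  {"tx":0.133,"ty":0.097,"tz":-0.14,"wx":0,"wy":0,"wz":11.2,"hand":1},
  {"tx":0.133,"ty":0.097,"tz":-0.14,"wx":0,"wy":0,"wz":11.2,"hand":1},
])

```text
clock: 1.8
position: [0.49, -0.1867, 0.1968]
ee_rot: [[0.999, -0.05, -0.007], [-0.05, -0.999, 0.005], [-0.008, -0.004, -1.0]]
wrist_force: [-1.2, -0.9, -0.5]
width: 1.001
```

Run:
```python
from cell import *
import cv2,numpy as np
s=get_state(); print({k:np.round(v,4).tolist() for k,v in s.items()})
d=snapshot("wrist"); cv2.imwrite("pics/w2.png",d["frame"][:,:,::-1]); d["s"]=s; np.save("w2.npy",d,allow_pickle=True)
```

```text
{'clock': 1.8, 'q': [-0.4476, 0.1576, 1.8947, 0.001, 1.0979, -0.3981], 'qvel': [-0.0447, -0.055, -0.0295, -0.0429, 0.0476, -0.0325], 'tau': [0.756, -33.0865, -27.3234, 0.1938, -0.3905, 0.1477], 'position': [0.49, -0.1867, 0.1968], 'ee_rot': [[0.9987, -0.05, -0.0073], [-0.0499, -0.9987, 0.0045], [-0.0076, -0.0042, -1.0]], 'wrist_force': [-1.2154, -0.8509, -0.4898], 'moment': [0.0204, 0.0258, -0.019], 'width': 1.0012}
```

View pics/w2.png

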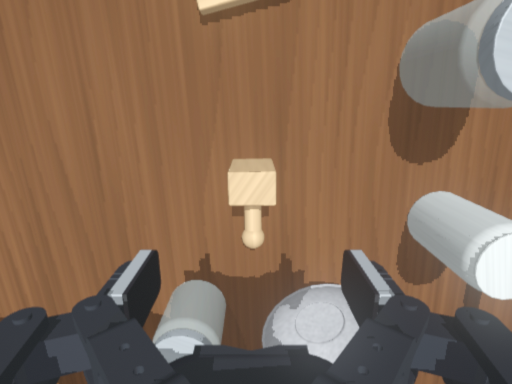

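Run:
```python
import cv2
a=cv2.imread("pics/w2.png")
cv2.imwrite("pics/w2c.png",cv2.resize(a[150:255,215:290],None,fx=7,fy=5.7,interpolation=cv2.INTER_CUBIC))
```

```text
(no output)
```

View pics/w2c.png

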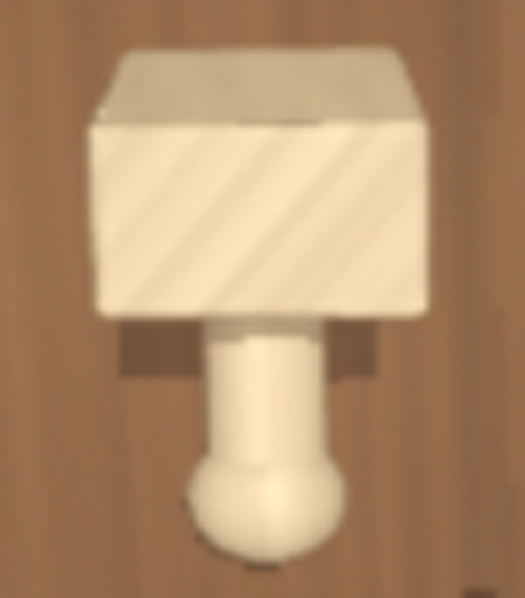

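```bash
cat > wf.py <<'E'
from fit import *
def wproj(d,X):
    s=d["s"];p=(np.asarray(X)-s["position"])@np.array(s["ee_rot"])
    T=np.array(d["T_tool_cam"]);c=(p-T[:3,3])@T[:3,:3]
    return np.c_[d["fx"]*c[:,0]/c[:,2]+d["cx"],d["fy"]*c[:,1]/c[:,2]+d["cy"]]
E
python3 - <<'E'
from wf import *
d=np.load("w2.npy",allow_pickle=True).item()
P=[[B,h,.07],[B,-h,.07],[F,-h,.07],[F,h,.07],[B,h,0],[B,-h,0],[-.061,0,.038]]
o=pix([(90,125),(428,121),(428,317),(97,317),(122,50),(400,47),(267,500)],(215,150),(7,5.7))
f=lambda p:(wproj(d,W(p,P))-o).ravel()
r=least_squares(f,[.49,-.188,1.52],loss="soft_l1");print(r.x.round(4),f(r.x).round(1))
E
```

```text
[ 0.4896 -0.1879  1.5356] [-0.7  0.1  0.7  0.2  0.4  0.1 -0.4  0.6 -0.1 -0.2  0.1 -0.2 -0.1 -0.9]
```

Emit:
play_rows([
  {"tx":0,"ty":0.002,"tz":-0.04,"wx":0,"wy":0,"wz":0.5,"hand":1},
  {"tx":0,"ty":0.002,"tz":-0.08,"wx":0,"wy":0,"wz":0.5,"hand":1},
  {"tx":0,"ty":0.002,"tz":-0.12,"wx":0,"wy":0,"wz":0.5,"hand":1},
  {"tx":0,"ty":0.002,"tz":-0.155,"wx":0,"wy":0,"wz":0.5,"hand":1},
  {"tx":0,"ty":0.002,"tz":-0.175,"wx":0,"wy":0,"wz":0.5,"hand":1},
  {"tx":0,"ty":0.002,"tz":-0.183,"wx":0,"wy":0,"wz":0.5,"hand":1},
  {"tx":0,"ty":0.002,"tz":-0.183,"wx":0,"wy":0,"wz":0.5,"hand":1},
])

```text
clock: 2.55
position: [0.4912, -0.189, 0.0185]
ee_rot: [[0.999, -0.046, -0.0], [-0.046, -0.999, -0.0], [-0.0, 0.0, -1.0]]
wrist_force: [-1.4, -0.0, -0.3]
width: 1.003
```

Close the hand.

Emit:
play_rows([
  {"tx":0,"ty":0.001,"tz":0,"wx":0,"wy":0,"wz":0,"hand":0.7},
  {"tx":0,"ty":0.001,"tz":0,"wx":0,"wy":0,"wz":0,"hand":0.5},
  {"tx":0,"ty":0.001,"tz":0,"wx":0,"wy":0,"wz":0,"hand":0.3},
  {"tx":0,"ty":0.001,"tz":0,"wx":0,"wy":0,"wz":0,"hand":0},
  {"tx":0,"ty":0.001,"tz":0,"wx":0,"wy":0,"wz":0,"hand":0},
  {"tx":0,"ty":0.001,"tz":0,"wx":0,"wy":0,"wz":0,"hand":0},
  {"tx":0,"ty":0.001,"tz":0,"wx":0,"wy":0,"wz":0,"hand":0},
  {"tx":0,"ty":0.001,"tz":0,"wx":0,"wy":0,"wz":0,"hand":0},
])

```text
clock: 3.35
position: [0.4929, -0.1878, 0.02]
ee_rot: [[0.999, -0.044, 0.003], [-0.044, -0.999, -0.001], [0.003, 0.001, -1.0]]
wrist_force: [-1.1, -0.5, 6.9]
width: 0.505
```

Run:
```python
from cell import *
import cv2,numpy as np
s=get_state(); print({k:np.round(v,4).tolist() for k,v in s.items()})
d=snapshot("wrist"); cv2.imwrite("pics/w3.png",d["frame"][:,:,::-1]); d["s"]=s; np.save("w3.npy",d,allow_pickle=True)
```

```text
{'clock': 3.35, 'q': [-0.4465, 0.4271, 1.9814, -0.0003, 0.7301, -0.402], 'qvel': [-0.0013, 0.0002, 0.0006, 0.0, -0.0005, 0.0013], 'tau': [0.1615, -34.4581, -17.1754, 0.0866, -0.3017, -0.0125], 'position': [0.4929, -0.1878, 0.02], 'ee_rot': [[0.999, -0.0443, 0.0026], [-0.0443, -0.999, -0.0014], [0.0026, 0.0013, -1.0]], 'wrist_force': [-1.1214, -0.5113, 6.8749], 'moment': [0.0284, 0.2271, -0.0324], 'width': 0.505}
```

View pics/w3.png

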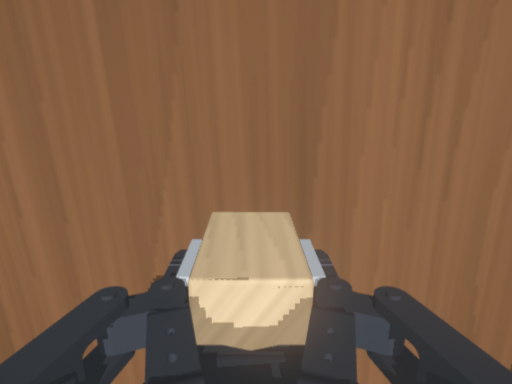

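Emit:
play_rows([
  {"tx":0,"ty":0,"tz":0.03,"wx":0,"wy":0,"wz":0,"hand":0},
  {"tx":0,"ty":0,"tz":0.06,"wx":0,"wy":0,"wz":0,"hand":0},
  {"tx":0,"ty":0.03,"tz":0.09,"wx":0,"wy":0,"wz":2,"hand":0},
  {"tx":-0.005,"ty":0.07,"tz":0.1,"wx":0,"wy":0,"wz":4,"hand":0},
  {"tx":-0.01,"ty":0.11,"tz":0.1,"wx":0,"wy":0,"wz":6,"hand":0},
  {"tx":-0.015,"ty":0.15,"tz":0.1,"wx":0,"wy":0,"wz":8,"hand":0},
  {"tx":-0.02,"ty":0.18,"tz":0.1,"wx":0,"wy":0,"wz":8.8,"hand":0},
  {"tx":-0.03,"ty":0.21,"tz":0.1,"wx":0,"wy":0,"wz":8.8,"hand":0},
  {"tx":-0.03,"ty":0.23,"tz":0.1,"wx":0,"wy":0,"wz":8.8,"hand":0},
  {"tx":-0.03,"ty":0.23,"tz":0.1,"wx":0,"wy":0,"wz":8.8,"hand":0},
])

```text
clock: 4.4
position: [0.4607, 0.0449, 0.1183]
ee_rot: [[0.994, 0.112, -0.0], [0.112, -0.994, 0.001], [-0.0, -0.001, -1.0]]
wrist_force: [-0.1, 0.1, -0.8]
width: 0.51
```

```bash
cat > look.py <<'E'
import sys
from cell import *
import cv2,numpy as np
t=sys.argv[1]
s=get_state(); print({k:np.round(v,4).tolist() for k,v in s.items() if k not in("tau","qvel","q")})
for n in sys.argv[2:]:
    if n!="": 
        s=get_state(); d=snapshot(n); d["s"]=s; np.save(f"{n}_{t}.npy",d,allow_pickle=True)
        cv2.imwrite(f"pics/{n}_{t}.png",d["frame"][:,:,::-1])
        c={"side":(175,115,120,100),"scene":(245,130,90,100),"wrist":(0,0,512,384)}[n]
        a=d["frame"][c[1]:c[1]+c[3],c[0]:c[0]+c[2],::-1]; k=1.5 if n=="wrist" else 6
        cv2.imwrite(f"pics/{n}_{t}c.png",cv2.resize(a,None,fx=k,fy=k,interpolation=cv2.INTER_CUBIC))
E
python3 look.py a side wrist scene
```

```text
{'clock': 4.4, 'position': [0.4607, 0.0449, 0.1183], 'ee_rot': [[0.9937, 0.1122, -0.0001], [0.1122, -0.9937, 0.0006], [-0.0001, -0.0006, -1.0]], 'wrist_force': [-0.1459, 0.1108, -0.7806], 'moment': [0.0543, 0.0089, 0.0129], 'width': 0.5098}
```

View pics/side_a.png

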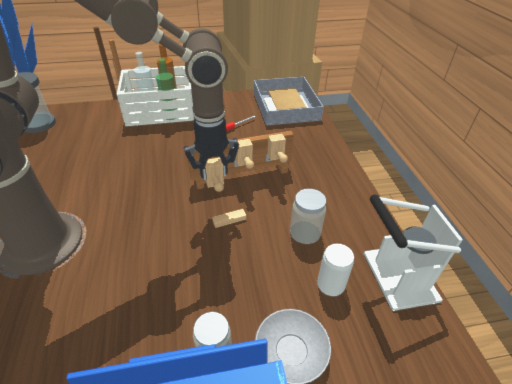

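View pics/wrist_ac.png

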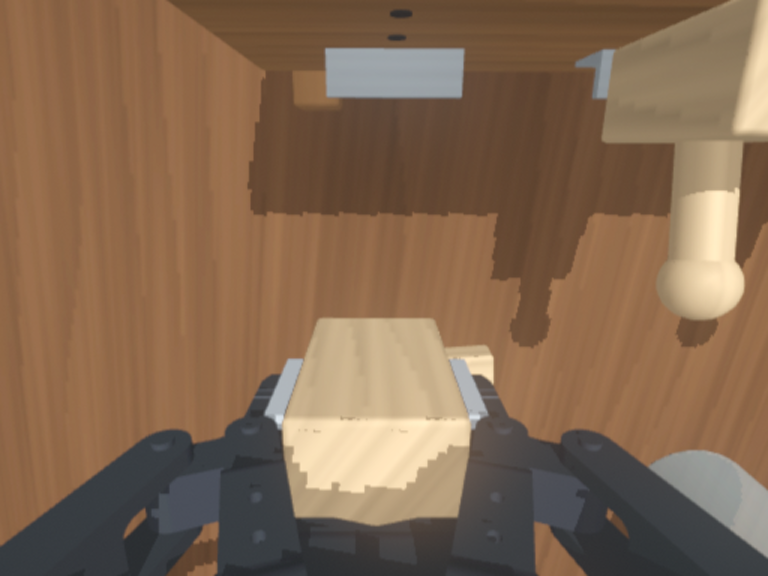

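View pics/scene_a.png

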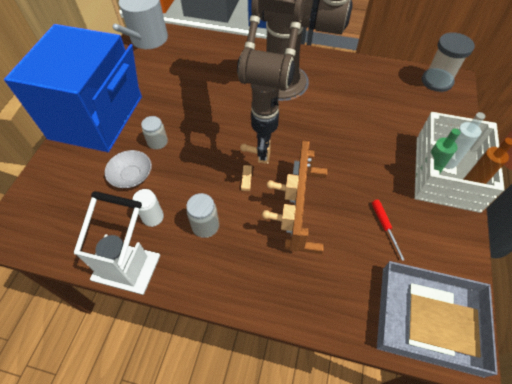

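Run:
```python
import cv2
a=cv2.imread("pics/wrist_a.png")
cv2.imwrite("pics/wa_l.png",cv2.resize(a[0:75,205:325],None,fx=6,fy=6,interpolation=cv2.INTER_CUBIC))
cv2.imwrite("pics/wa_b.png",cv2.resize(a[205:290,180:325],None,fx=5,fy=5,interpolation=cv2.INTER_CUBIC))
```

```text
(no output)
```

View pics/wa_l.png

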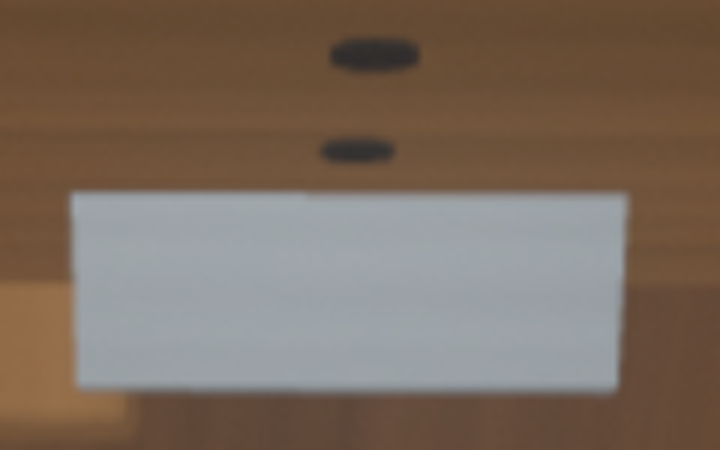

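View pics/wa_b.png

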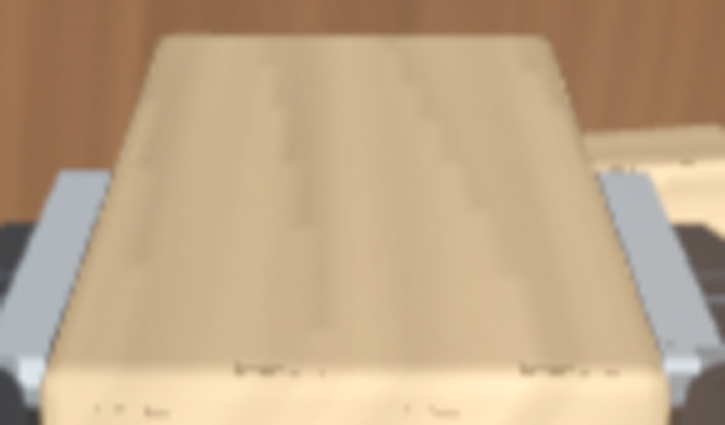

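Run:
```python
from wf import *
from scipy.spatial.transform import Rotation as Ro
d=np.load("wrist_a.npy",allow_pickle=True).item()
L=np.array([[0,.025,0],[0,-.025,0],[-.016,-.025,-.004],[-.016,.025,-.004]])
o=pix([(70,192),(629,194),(617,390),(77,390)],(205,0),6)
def T(p,P): return Ro.from_euler("z",p[3]).apply(P)+p[:3]
f=lambda p:(wproj(d,T(p,L))-o).ravel()
r=least_squares(f,[.4568,.1523,.075,1.68]);print("ledge",r.x.round(4),f(r.x).round(1))
g=lambda p:f([p[0],p[1],.075,p[2]])
r=least_squares(g,[.4568,.1523,1.68]);print("ledge z fixed",r.x.round(4),g(r.x).round(1)); l=r.x
q,_=fit(rk,[.4,0,1.5]); print("from fixed cams", W(q,[[0,.1,0]]).round(4),q[2])
Bk=np.array([[B,h,0],[B,-h,0],[B,h,.07],[B,-h,.07]])
o2=pix([(158,35),(548,35),(45,370),(665,370)],(180,205),5)
k=lambda p:np.r_[(wproj(d,T([p[0],p[1],p[2],p[3]],Bk))-o2).ravel()]
r=least_squares(k,[.4607,.0449,.098,1.68]);print("block",r.x.round(4),k(r.x).round(1), "tcp",d["s"]["position"])
for ll in (l[:2],W(q,[[0,.1,0]])[0,:2]):
  c,s=np.cos(1.682),np.sin(1.682); v=ll-r.x[:2]; print("block->ledge along x",c*v[0]+s*v[1],"along y",-s*v[0]+c*v[1])
  v=ll-d["s"]["position"][:2]; print("tcp->ledge along x",c*v[0]+s*v[1],"along y",-s*v[0]+c*v[1])
```

```text
ledge [0.4548 0.1529 0.0768 1.6824] [-0.2 -0.1  0.4 -0.3 -0.6  0.3  0.3  0.1]
ledge z fixed [0.4548 0.1532 1.6825] [ 0.3  0.1 -0.1 -0.2 -1.   0.1  0.7 -0. ]
from fixed cams [[0.4568 0.1523 0.    ]] 1.6798473655850954
block [0.4608 0.0411 0.0941 1.6839] [ 0.7 -0.  -0.1 -0.  -0.3  0.  -0.   0. ] tcp [0.46114619 0.04375112 0.11836393]
block->ledge along x 0.1120466266175194 along y -0.006522159686372964
tcp->ledge along x 0.10947452100440533 along y -0.0058545918306109794
block->ledge along x 0.11091893563453908 along y -0.008425399461232878
tcp->ledge along x 0.108346830021425 along y -0.0077578316054708945
```

Emit:
play_rows([
  {"tx":0.002,"ty":0.025,"tz":-0.004,"wx":0,"wy":0,"wz":0,"hand":0},
  {"tx":0,"ty":0.05,"tz":-0.008,"wx":0,"wy":0,"wz":0,"hand":0},
  {"tx":-0.002,"ty":0.07,"tz":-0.008,"wx":0,"wy":0,"wz":0,"hand":0},
  {"tx":-0.002,"ty":0.08,"tz":-0.008,"wx":0,"wy":0,"wz":0,"hand":0},
  {"tx":-0.002,"ty":0.08,"tz":-0.008,"wx":0,"wy":0,"wz":0,"hand":0},
  {"tx":-0.002,"ty":0.08,"tz":-0.008,"wx":0,"wy":0,"wz":0,"hand":0},
])

```text
clock: 5.15
position: [0.4598, 0.122, 0.1103]
ee_rot: [[0.994, 0.108, 0.0], [0.108, -0.994, -0.001], [0.0, 0.001, -1.0]]
wrist_force: [0.0, 1.0, -1.7]
width: 0.509
```

```bash
python3 look.py b side wrist scene
```

```text
{'clock': 5.15, 'position': [0.4598, 0.122, 0.1103], 'ee_rot': [[0.9941, 0.1085, 0.0002], [0.1085, -0.9941, -0.0006], [0.0002, 0.0006, -1.0]], 'wrist_force': [0.0044, 0.9501, -1.6708], 'moment': [-0.0222, -0.0072, 0.0126], 'width': 0.5088}
```

View pics/side_bc.png

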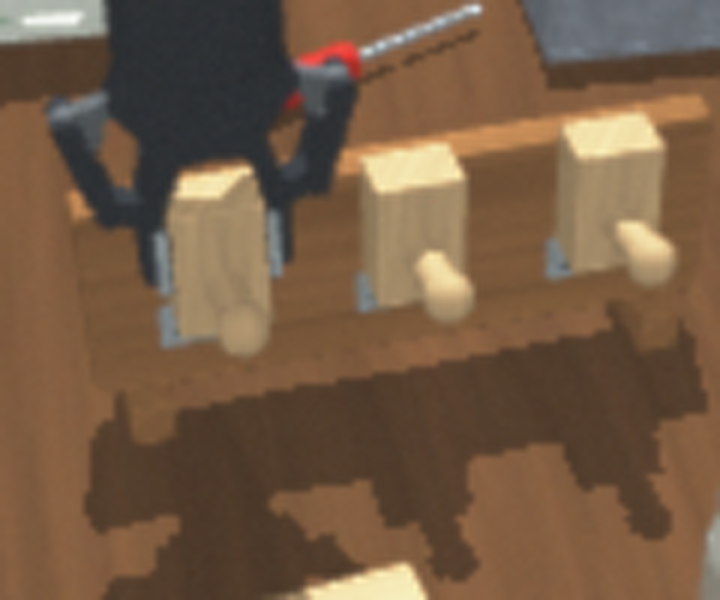

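View pics/wrist_bc.png

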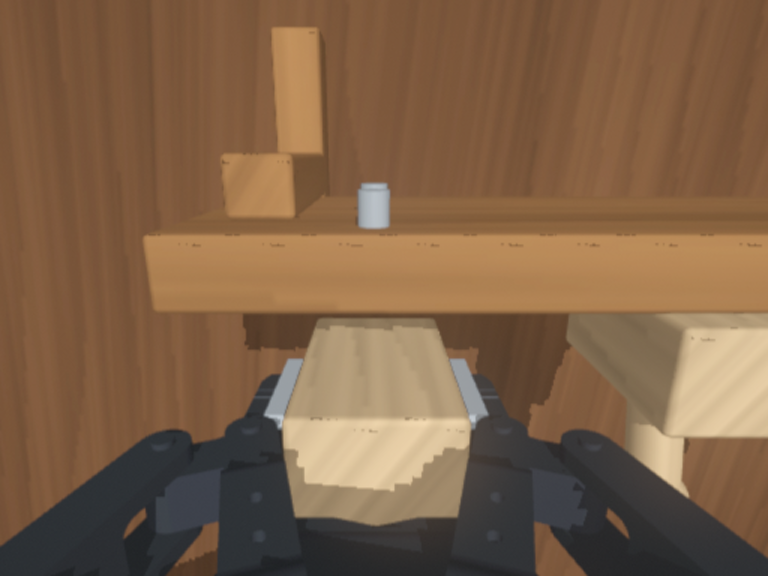

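View pics/scene_bc.png

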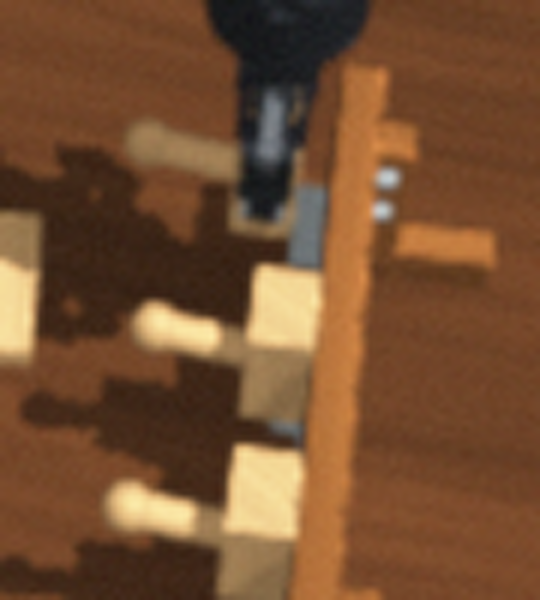

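Emit:
play_rows([
  {"tx":-0.001,"ty":0.005,"tz":-0.002,"wx":0,"wy":0,"wz":0,"hand":0},
  {"tx":-0.001,"ty":0.01,"tz":-0.004,"wx":0,"wy":0,"wz":0,"hand":0},
  {"tx":-0.001,"ty":0.01,"tz":-0.008,"wx":0,"wy":0,"wz":0,"hand":0},
  {"tx":-0.001,"ty":0.01,"tz":-0.01,"wx":0,"wy":0,"wz":0,"hand":0},
  {"tx":-0.001,"ty":0.01,"tz":-0.01,"wx":0,"wy":0,"wz":0,"hand":0},
  {"tx":-0.001,"ty":0.01,"tz":-0.01,"wx":0,"wy":0,"wz":0,"hand":0},
  {"tx":-0.001,"ty":0.01,"tz":-0.01,"wx":0,"wy":0,"wz":0,"hand":0},
])

```text
clock: 6.0
position: [0.4585, 0.1329, 0.1003]
ee_rot: [[0.994, 0.109, 0.0], [0.109, -0.994, -0.0], [0.0, 0.0, -1.0]]
wrist_force: [0.4, -0.7, -1.2]
width: 0.508
```

```bash
python3 look.py c side wrist
```

```text
{'clock': 6.0, 'position': [0.4585, 0.1329, 0.1003], 'ee_rot': [[0.9941, 0.1087, 0.0001], [0.1087, -0.9941, -0.0], [0.0001, 0.0, -1.0]], 'wrist_force': [0.3882, -0.6524, -1.1731], 'moment': [-0.0035, 0.0196, -0.0016], 'width': 0.5077}
```

View pics/side_cc.png

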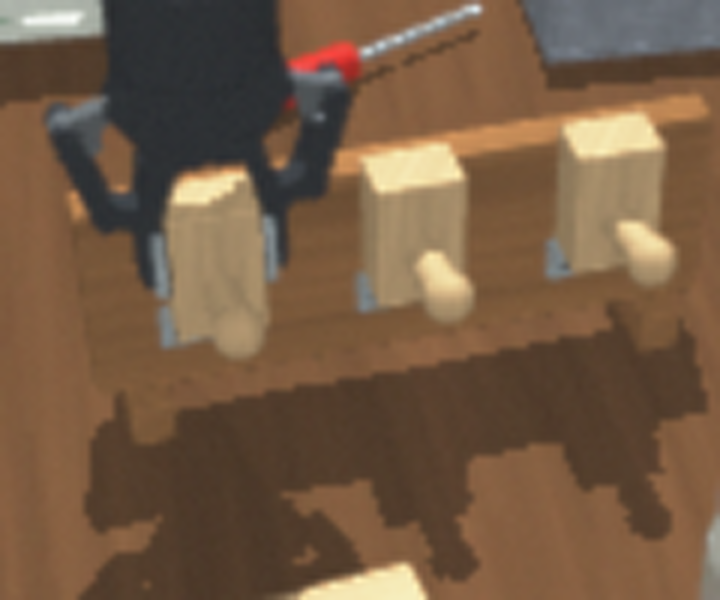

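View pics/wrist_cc.png

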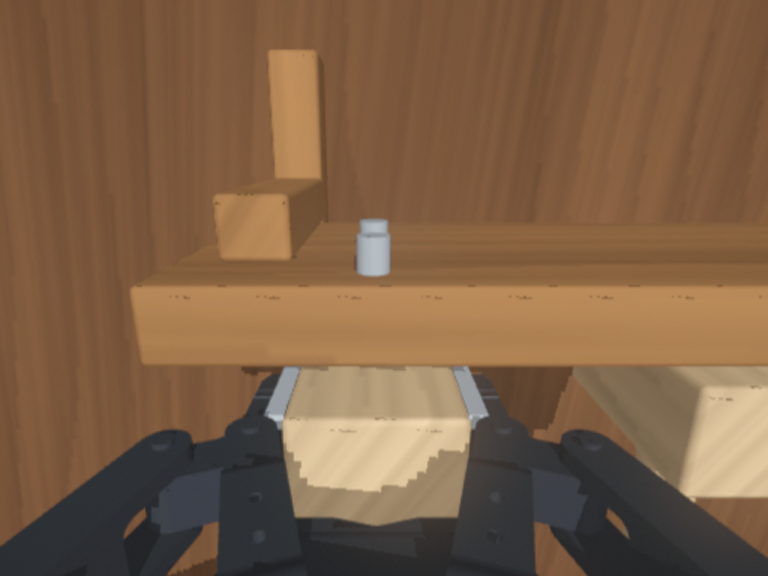

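Run:
```python
from wf import *
d=np.load("wrist_c.npy",allow_pickle=True).item();s=d["s"];R=np.array(s["ee_rot"]);T=np.array(d["T_tool_cam"])
def ray(u,z):
    r=R@T[:3,:3]@np.array([(u[0]-d["cx"])/d["fx"],(u[1]-d["cy"])/d["fy"],1]);c=s["position"]+R@T[:3,3]
    return c+r*(z-c[2])/r[2]
ex=np.array([-.109,.994]);ey=np.array([-.994,-.109])
b=ray((251,(364+.5)/1.5-.5),.135)
for zb in(.146,.148,.150):
    k=ray((251,(418.5)/1.5-.5),zb);print(zb,"gap",ex@(b-k)[:2],"block back - tcp",ex@(k[:2]-s["position"][:2]))
print("board-tcp",ex@(b[:2]-s["position"][:2]))
for z in(.0945,.11): print(ey@(ray((374/1.5,240/1.5),z)[:2]-s["position"][:2]))
```

```text
0.146 gap 0.008737959551359023 block back - tcp 0.01339770889928438
0.148 gap 0.007496997851237603 block back - tcp 0.0146386705994058
0.15 gap 0.006256036151116163 block back - tcp 0.01587963229952724
board-tcp 0.022135668450643402
0.0012472213692045972
0.0011876867717763415
```

Emit:
play_rows([
  {"tx":-0.001,"ty":0.002,"tz":0,"wx":0,"wy":0,"wz":0,"hand":0},
  {"tx":-0.0015,"ty":0.004,"tz":0,"wx":0,"wy":0,"wz":0,"hand":0},
  {"tx":-0.0015,"ty":0.004,"tz":-0.001,"wx":0,"wy":0,"wz":0,"hand":0},
  {"tx":-0.0015,"ty":0.004,"tz":-0.002,"wx":0,"wy":0,"wz":0,"hand":0},
  {"tx":-0.0015,"ty":0.004,"tz":-0.002,"wx":0,"wy":0,"wz":0,"hand":0},
  {"tx":-0.0015,"ty":0.004,"tz":-0.002,"wx":0,"wy":0,"wz":0,"hand":0},
])

```text
clock: 6.7
position: [0.4569, 0.1369, 0.0982]
ee_rot: [[0.994, 0.109, -0.0], [0.109, -0.994, -0.0], [-0.0, 0.0, -1.0]]
wrist_force: [-0.1, -0.4, -0.5]
width: 0.507
```

Emit:
play_rows([
  {"tx":0,"ty":0,"tz":-0.001,"wx":0,"wy":0,"wz":0,"hand":0},
  {"tx":0,"ty":0,"tz":-0.0015,"wx":0,"wy":0,"wz":0,"hand":0},
  {"tx":0,"ty":0,"tz":-0.0015,"wx":0,"wy":0,"wz":0,"hand":0},
  {"tx":0,"ty":0,"tz":-0.0015,"wx":0,"wy":0,"wz":0,"hand":0},
])

```text
clock: 7.1
position: [0.4569, 0.1369, 0.0967]
ee_rot: [[0.994, 0.109, -0.0], [0.109, -0.994, -0.0], [-0.0, 0.0, -1.0]]
wrist_force: [-0.5, -0.4, -1.2]
width: 0.507
```

Emit:
play_rows([
  {"tx":0,"ty":0,"tz":-0.0005,"wx":0,"wy":0,"wz":0,"hand":0},
  {"tx":0,"ty":0,"tz":-0.001,"wx":0,"wy":0,"wz":0,"hand":0},
  {"tx":0,"ty":0,"tz":-0.001,"wx":0,"wy":0,"wz":0,"hand":0},
  {"tx":0,"ty":0,"tz":-0.001,"wx":0,"wy":0,"wz":0,"hand":0},
])

```text
clock: 7.5
position: [0.4569, 0.1369, 0.0957]
ee_rot: [[0.994, 0.109, -0.0], [0.109, -0.994, -0.0], [-0.0, 0.0, -1.0]]
wrist_force: [0.6, -0.1, -0.6]
width: 0.512
```

Emit:
play_rows([
  {"tx":0,"ty":0,"tz":-0.0005,"wx":0,"wy":0,"wz":0,"hand":0},
  {"tx":0,"ty":0,"tz":-0.001,"wx":0,"wy":0,"wz":0,"hand":0},
  {"tx":0,"ty":0,"tz":-0.001,"wx":0,"wy":0,"wz":0,"hand":0},
  {"tx":0,"ty":0,"tz":-0.001,"wx":0,"wy":0,"wz":0,"hand":0},
])

```text
clock: 7.9
position: [0.457, 0.1369, 0.095]
ee_rot: [[0.994, 0.109, 0.0], [0.109, -0.994, 0.0], [0.0, 0.0, -1.0]]
wrist_force: [-1.4, -0.2, 2.2]
width: 0.505
```

Emit:
play_rows([
  {"tx":0,"ty":0.0005,"tz":0,"wx":0,"wy":0,"wz":0,"hand":0},
  {"tx":-0.0001,"ty":0.001,"tz":0,"wx":0,"wy":0,"wz":0,"hand":0},
  {"tx":-0.0001,"ty":0.0015,"tz":0,"wx":0,"wy":0,"wz":0,"hand":0},
  {"tx":-0.0002,"ty":0.002,"tz":0,"wx":0,"wy":0,"wz":0,"hand":0},
  {"tx":-0.0002,"ty":0.002,"tz":0,"wx":0,"wy":0,"wz":0,"hand":0},
  {"tx":-0.0002,"ty":0.002,"tz":0,"wx":0,"wy":0,"wz":0,"hand":0},
])

```text
clock: 8.5
position: [0.4572, 0.1379, 0.095]
ee_rot: [[0.994, 0.11, 0.001], [0.11, -0.994, -0.002], [0.001, 0.002, -1.0]]
wrist_force: [-0.4, -4.9, 2.4]
width: 0.51
```

```bash
python3 look.py d side wrist scene
```

```text
{'clock': 8.5, 'position': [0.4572, 0.1379, 0.095], 'ee_rot': [[0.9939, 0.1098, 0.0008], [0.1098, -0.9939, -0.002], [0.0006, 0.002, -1.0]], 'wrist_force': [-0.439, -4.8583, 2.4221], 'moment': [-0.8414, -0.0746, 0.0596], 'width': 0.5099}
```

View pics/side_dc.png

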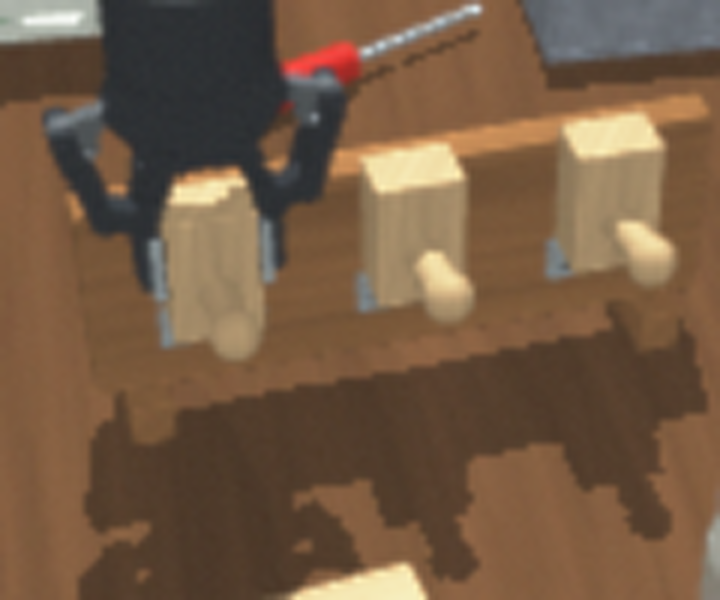

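View pics/wrist_dc.png

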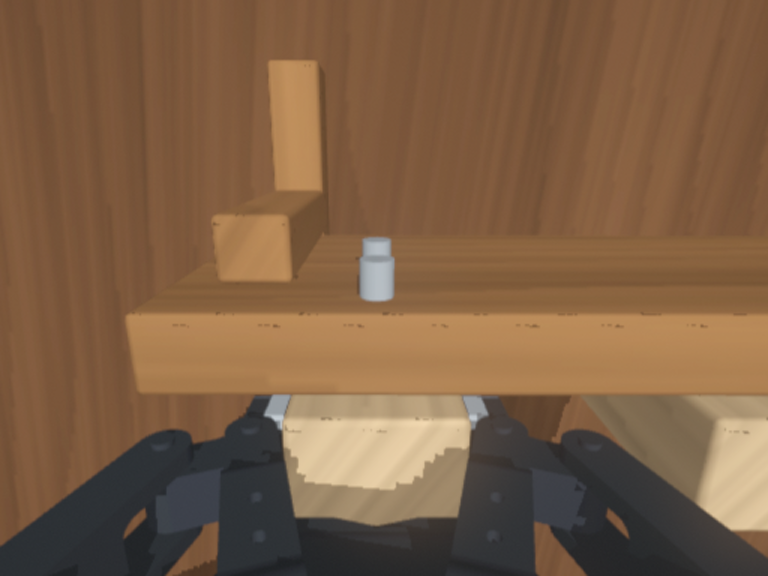

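View pics/scene_dc.png

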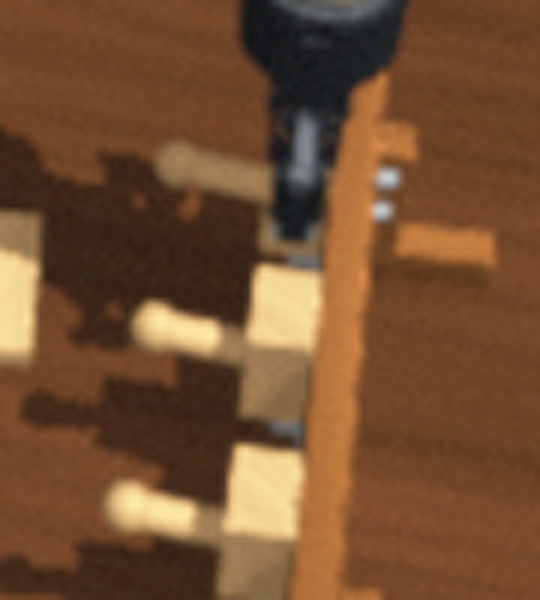

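Emit:
play_rows([
  {"tx":0,"ty":0.0003,"tz":0.0001,"wx":0,"wy":0,"wz":0,"hand":0},
  {"tx":-0.0001,"ty":0.0006,"tz":0.0001,"wx":0,"wy":0,"wz":0,"hand":0},
  {"tx":-0.0001,"ty":0.0008,"tz":0.0001,"wx":0,"wy":0,"wz":0,"hand":0},
  {"tx":-0.0001,"ty":0.0008,"tz":0.0001,"wx":0,"wy":0,"wz":0,"hand":0},
  {"tx":-0.0001,"ty":0.0008,"tz":0.0001,"wx":0,"wy":0,"wz":0,"hand":0},
])

```text
clock: 9.15
position: [0.4572, 0.1379, 0.095]
ee_rot: [[0.994, 0.11, 0.001], [0.11, -0.994, -0.003], [0.0, 0.004, -1.0]]
wrist_force: [0.4, -7.8, 2.9]
width: 0.507
```

Emit:
play_rows([
  {"tx":0,"ty":0.0003,"tz":0.0001,"wx":0,"wy":0,"wz":0,"hand":0},
  {"tx":0,"ty":0.0006,"tz":0.0002,"wx":0,"wy":0,"wz":0,"hand":0},
  {"tx":-0.0001,"ty":0.0009,"tz":0.0002,"wx":0,"wy":0,"wz":0,"hand":0},
  {"tx":-0.0001,"ty":0.0009,"tz":0.0002,"wx":0,"wy":0,"wz":0,"hand":0},
  {"tx":-0.0001,"ty":0.0009,"tz":0.0002,"wx":0,"wy":0,"wz":0,"hand":0},
  {"tx":-0.0001,"ty":0.0009,"tz":0.0002,"wx":0,"wy":0,"wz":0,"hand":0},
])

```text
clock: 9.75
position: [0.4572, 0.1379, 0.095]
ee_rot: [[0.994, 0.111, 0.001], [0.111, -0.994, -0.005], [0.001, 0.005, -1.0]]
wrist_force: [1.4, -11.7, 0.9]
width: 0.507
```

```bash
python3 look.py e side wrist scene
python3 - <<'E'
from cell import *
import numpy as np
s=get_state();print(s["clock"],s["wrist_force"].round(2) if hasattr(s["wrist_force"],"round") else s["wrist_force"],s["position"])
E
```

```text
{'clock': 9.75, 'position': [0.4572, 0.1379, 0.095], 'ee_rot': [[0.9938, 0.1109, 0.0011], [0.1109, -0.9938, -0.005], [0.0005, 0.0051, -1.0]], 'wrist_force': [1.4133, -11.6668, 0.8653], 'moment': [-1.5233, -0.2161, 0.0471], 'width': 0.5075}
9.9 [  1.08 -12.04   1.94] [0.45717959 0.13785422 0.09502138]
```

View pics/side_ec.png

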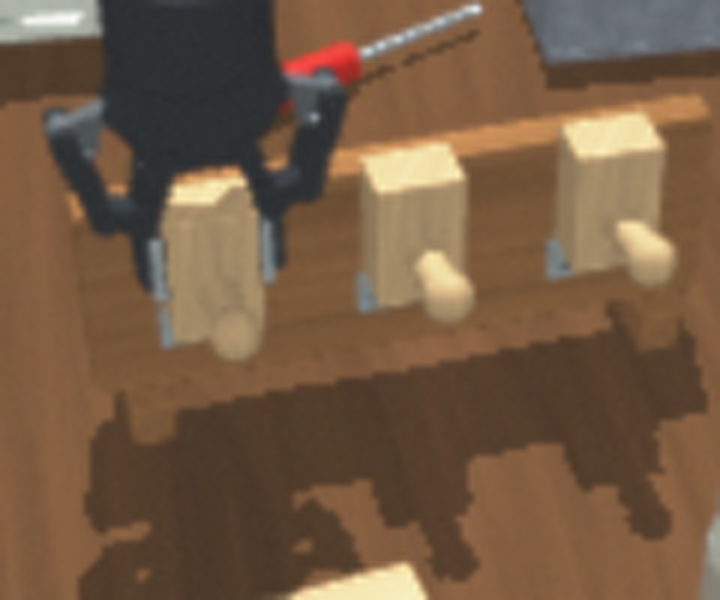

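View pics/wrist_ec.png

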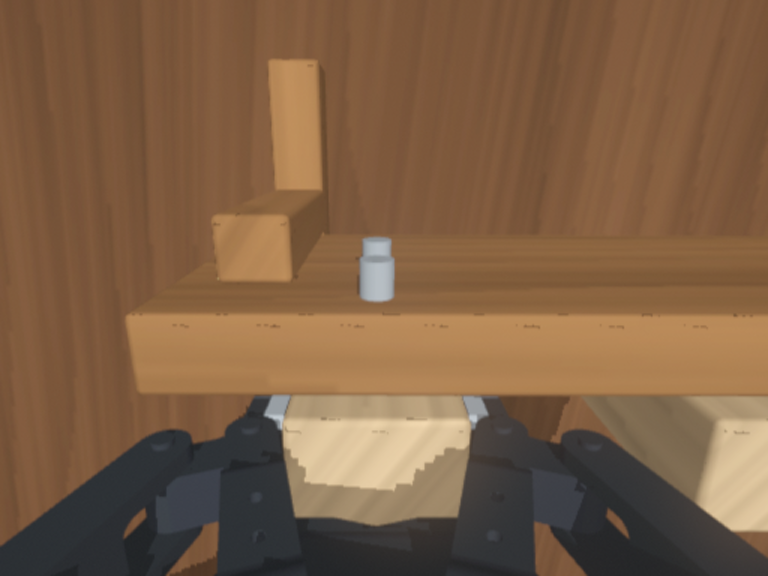

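View pics/scene_ec.png

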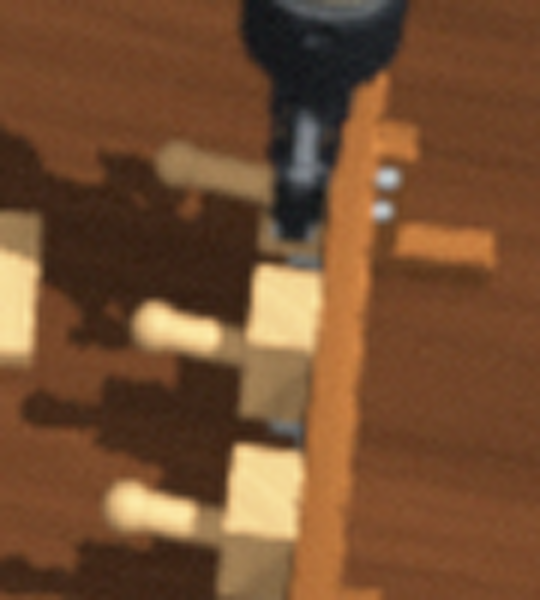

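Emit:
play_rows([
  {"tx":0,"ty":-0.0003,"tz":0,"wx":0,"wy":0,"wz":0,"hand":0},
  {"tx":0,"ty":-0.0003,"tz":0,"wx":0,"wy":0,"wz":0,"hand":0},
  {"tx":0,"ty":-0.0003,"tz":0,"wx":0,"wy":0,"wz":0,"hand":0},
  {"tx":0,"ty":-0.0003,"tz":0,"wx":0,"wy":0,"wz":0,"hand":0},
  {"tx":0,"ty":-0.0003,"tz":0,"wx":0,"wy":0,"wz":0,"hand":0},
  {"tx":0,"ty":-0.0003,"tz":0,"wx":0,"wy":0,"wz":0,"hand":0},
])

```text
clock: 10.5
position: [0.4572, 0.1378, 0.095]
ee_rot: [[0.994, 0.111, 0.001], [0.111, -0.994, -0.005], [0.001, 0.005, -1.0]]
wrist_force: [0.7, -10.5, 1.6]
width: 0.505
```

Emit:
play_rows([
  {"tx":0,"ty":0,"tz":0,"wx":0,"wy":0,"wz":0,"hand":0},
  {"tx":0,"ty":0,"tz":0,"wx":0,"wy":0,"wz":0,"hand":0},
  {"tx":0,"ty":0,"tz":0,"wx":0,"wy":0,"wz":0,"hand":0},
  {"tx":0,"ty":0,"tz":0,"wx":0,"wy":0,"wz":0,"hand":0},
  {"tx":0,"ty":0,"tz":0,"wx":0,"wy":0,"wz":0,"hand":0},
])

```text
clock: 11.0
position: [0.4572, 0.1378, 0.095]
ee_rot: [[0.994, 0.111, 0.001], [0.111, -0.994, -0.005], [0.001, 0.005, -1.0]]
wrist_force: [2.0, -10.1, 1.4]
width: 0.506
```

Push is steady at about 10.3 N, at rest, still on the ledge with a light load. Handing in.

Run:
```python
from cell import *
import numpy as np
print(job_done())
s=get_state();print({k:np.round(s[k],3).tolist() for k in("clock","position","wrist_force","width")})
```

```text
the job is handed in; nothing more can be done
None
the job is handed in; nothing more can be done
```

The loose peg block is standing on the empty ledge with its peg outwards and its back against the board. I handed the job in at about 11 s with the gripper still holding and pressing; no verdict was reported.

**Last checks, just before handing in:**
- **Push:** 10.1 to 10.5 N, steady and at rest. This is the wrist reading; the force on the board may be about 1 N less because of friction on the ledge, which carries about 2 to 3 N.
- **Seating:** the gripper height (95 mm) puts the block's underside at 75 mm, level with the ledge top. Pushing further did not move the block, so its back is on the board.
- **Alignment:** the tool leans about 0.005 rad and is square to the board within about 0.002 rad. In the wrist picture the block is in line with the screw behind it, within about 1 mm of the middle. Its back edge also lines up with the next finished block.
- **Other objects:** I did not knowingly touch the jars, dish, can, screwdriver or offcut, but I did not measure their positions again at the end.

**Disagreements:**
- The fixed cameras and the wrist camera put the ledge about 2 mm apart sideways; I followed the wrist camera.
- The block met the board 1 to 2 mm earlier than the pictures suggested, within their accuracy.
- My first two move calls were refused for missing fields, and nothing moved.
- After handing in I tried to read the state once more and was refused, so there is no reading from the final second.

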